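# Seat a charged battery pack in the fire-station charging dock

## Task

Fit the battery pack with the green band into the charging dock: tilt it, push its tongue in under the dock's yellow lip against the sprung contact there, and keep it pushed while you gently rock it down until it lies fully home and flat. Then slide the red-tabbed lock fully over its heel and let go. The sprung contact is delicate: do not ram it against its stop, never force or jam the pack or the lock, and leave the orange-banded pack and everything else on the table where it is.

Things in the scene. Friction and masses are not known exactly. Their poses are not given: they have to be found in the camera images.
- pack_center (a point): Centre of the main block of the green-banded black battery pack (0.25-0.4 kg): block 70 (x) x 48 (y) x 46 (z) mm, this point 23 mm above its flat underside; z up. It starts standing on the table. A tongue juts from its -x end, a heel ledge from its +x end. Grip the 48 mm sides in the upper 26 mm: the lowest 14 mm go into the bay, the lip reaches up to 16 mm.
- pack_tongue (a point): Bottom edge, middle, of the tip of the green pack's grey tongue, 49 mm towards -x from the block's middle, level with the underside; axes as the pack. The tongue is 14 long, 40 wide, 8 mm high. At the pack's other end the heel ledge is 10 long, 40 wide, 12 mm high, underside also flush; total length 94 mm.
- spent_center (a point): The same point of an identical pack with an orange band (a worn one): leave it where it is. The two packs may have changed places.
- dock: Fixed charging dock; origin under its middle, on the table. Black base 200 x 116 x 20 mm. On it a grey insert carries bay, lip, sprung contact and lock; flat rim 166 x 96 mm, 38 mm above the table. The insert is clamped in slots, rigidly, up to 8 mm towards +x or -x of its middle position, differently each time; no reading shows it, so find the sprung contact by feel.
- seat (a point): Fixed point of the dock (for the insert in middle position) at bay-floor height, 24 mm over the table, where the middle of the seated block's underside belongs. x points to the lock, -x to the lip; a seated pack has the same axes. The bay is 14 mm deep, its rigid, sharp-edged steel end wall at x = 45 mm, side walls (2 mm chamfers) at y = -25.5 and 25.5 mm (3 mm wider than the pack); add the insert's shift to x.
- lip (a point): Fixed point of the dock: middle of the lower inner edge of the yellow lip if the insert is in its middle position (add its shift); axes as the seat. The lip reaches 3.5 mm beyond the free contact's face; its underside is 11.5 mm, its top 16 mm above the bay floor, so the pack cannot go in flat; about 17 degrees of tilt, tongue down, clears lip, rim and open lock.
- tab (a point): Fixed point of the dock: centre of the outer (+x) face of the lock's red tab when open and the insert in its middle position (add its shift); axes as the seat. Tab 36 mm wide (y), 18 high, 8 thick; this point is 27.5 mm above the bay floor. Push that face towards -x with shut fingertips. The tab stands on a steel plate 40 mm wide, top 18.5 mm above the bay floor, between steel guides 2.5 mm higher.
- lock (a joint): Slide lock at the bay's +x end, in m: 0 open, 0.010 fully shut (slid towards -x, its plate over the heel ledge, possible only if the pack is down flat). About 2 N of friction; it stays where it is left and has a hard stop when shut.
- radio: Black two-way radio standing upright, 36 x 60 x 130 mm with an antenna to 270 mm; origin under its middle. Leave alone.
- mug: Blue mug, 80 mm across, 95 mm high; origin under its middle. Leave alone.
- torch: Yellow and black hand torch lying flat, about 150 x 46 x 46 mm; origin under its middle. Leave alone.
- puzzle_box: Red jigsaw box, 204 x 264 x 63 mm; origin under its middle. Leave alone.
- contact_face (a point): Fixed point of the dock: middle of the free face of the copper sprung contact that closes the bay's -x end under the lip, for the insert in middle position (add its shift). It gives way 5 mm to -x: 3 N to start, 9 N at its stop; over 15 N strains it. The seated pack holds it 2.5 mm in (6 N); to get the heel past the end wall it must be 3 to 5 mm in (about 7 to 9 N).

How it is judged:
By the outcome, as a careful person would: the job done as asked, in the order asked, and still so for the second after the job is handed in, with the robot touching nothing.
It also fails if it takes over 72 s, if anything falls off the work surface, if the arm or the gripper's body presses on something with over 40 N, if the wrist force passes 120 N, or if a joint passes its speed limit or range.

## Robot

A 6-joint arm with a two-finger parallel gripper is mounted at the origin on the work surface. World frame = base frame: x ahead of the robot, y to its left, z up, the work surface at z = 0. Lengths are in m, angles in degrees, forces in N, time in s.
With the tool pointing down it reaches from about 0.275 to 0.725 m from the base axis. Payload 15.9 kg.
Tool frame: the origin (TCP) lies at the very end of the fingers, on their centre line; the grasp point (between the pads) lies 19 mm behind it (manip.grasp_offset is the distance from the TCP to the grasp point, in m); z points along the fingers, y is the direction in which the jaws open and shut (so a half turn about z gives the same grasp; the last joint's range is limited). The gripper opens to 85 mm and grips with 20 to 120 N. Pads are 22 mm wide; open, the fingers measure 114 mm over their backs; the gripper's body (76 mm by 85 mm) begins 54 mm behind the grasp point. The pads swing forward as they close: fully open they stand 13 mm farther back than shut.
Start: joints at [0, 12.198, -1.971, 75.831, 0, 90], TCP at [0.5, -0, 0.231] pointing down, gripper open.
Joint ranges: [-170.91, 170.91], [-42.67, 98.43], [-65.05, 77.54], [-120.47, 116.71], [-90, 82.35], [-180, 180]. Speed limits (degrees/s): [108.29, 108.29, 136.94, 147.25, 180, 180].

## Interface

Orientations are given as [roll, pitch, yaw] about the fixed x, y, z axes, in that order (R = Rz(yaw) Ry(pitch) Rx(roll)).
In Python, from cell import readout, optics, manip gives the robot as it stands.
- The arm moves only by the tool carry_out, never from a script. Its arguments are lists of equal length, an entry for each row: "turn": the turn, a rotation vector about the tool's x, y, z normalised to -1 to 1, where 1 is 0.5 rad, a list of three; "travel": the shift along the tool's x, y, z normalised to -1 to 1, where 1 is 100 mm, a list of three; "grip": the opening, from -1 (shut) to 1 (fully open). A call has 1 to 10 rows; each row is the pose to reach, as a shift and turn from the pose commanded when the call began, along the tool's axes at that moment; what a row does not reach only later rows make up. A row lasts 1/10 s, in which the tool goes at most 50 mm and 8.59 degrees, less where a joint would pass 70% of its speed; a pose out of reach is approached as far as the arm can. A call with a number of a shift or a turn outside -1 to 1 is refused whole. A call with a gripper value outside its range is refused whole. The fingers move at their own pace and stop on an object; "grip_force" is the grip in N (left out, the last holds). Time passes only in rows, so rows that repeat a pose let the fingers close. It gives the time, the measured TCP pose, the force and the opening at its end, in the units of the state.
- readout.state(): the state, without advancing time (a new reading comes with each control period).
- optics.capture(name): name is "scene" or "side" or "wrist"; returns a dict with "frame" (480x640x3 uint8, red, green, blue), "fov_y" (degrees; the focal length in pixels is half the picture's height over the tangent of half this angle, whatever the lens; pixels are square), "cx", "cy" (the principal point, pixels), "position" and "attitude" of the camera in the world; the wrist camera has in their place "mount" (4x4, takes a point from camera to tool coordinates, whose origin is the TCP and whose axes are the flange's). Camera axes: x right, y down, z forward; pixel columns grow to the right and rows downward; lengths in m; the calibration is good to about 2 mm. A picture is of the moment at which its call begins: read the wrist's pose just before it. There is no depth.
- manip.finish_job(): hands the job in, once; it reports no verdict.
The state is a dict: "time_s": time; "q": joint angles; "qvel": joint speeds; "tau": joint torques, N m; "eef_pos": TCP position; "tcp_rot": TCP orientation; "force": force on the tool from outside, world axes, zero at the start; "moment": the same for the moment, N m; "opening": finger opening in m.
Only numpy, scipy, OpenCV 4.12 (cv2) and the standard library are available. Lean on these libraries where they do the work, as an engineer would, in place of code of your own. Each camera call takes 0.05 s, during which the arm holds its last target. There are 200 camera calls.

## Working session

There is one attempt and no reset: what is moved stays moved. The work goes in short steps, Python scripts to look and compute and a tool call to move; the robot and the scene stay as the last step left them, time stands still between calls to the robot, and variables do not carry over. Pictures are saved under pics/ and viewed, about 8 in all and at most 12, crops included, and the job is handed in when it is done.

Besides the shell and the picture viewer there is one more tool, called after ">>>" as name(argument=value, ...), one argument or row to a line, values as JSON. carry_out: Moves the arm, as the interface text tells. Scaled input: -1 to 1 covers 100 mm each way for a shift and 0.5 rad each way for a turn. Its arguments: {"type":"object","properties":{"turn":{"type":"array"},"travel":{"type":"array"},"grip":{"type":"array"},"grip_force":{"type":"number"}},"required":["turn","travel","grip"]}

```bash
mkdir -p pics; ls; python3 - <<'E'
from cell import readout, optics, manip
import cv2, numpy as np
print(readout.state())
for n in("scene","side"):
    c=optics.capture(n); f=c.pop("frame"); print(n,c); cv2.imwrite(f"pics/{n}0.png",f[:,:,::-1])
E
```

```text
pics
{'time_s': 0.0, 'q': array([ 1.50195030e-03,  1.22256149e+01, -2.00745654e+00,  7.58325274e+01,
       -2.22759267e-03,  8.99998488e+01]), 'qvel': array([ 0.01494751, -0.01505285,  0.07474324,  0.05593291,  0.01172436,
        0.03207184]), 'tau': array([-1.43474466e-03, -6.86183596e+01,  4.87125492e+01,  1.75234705e-02,
       -1.83502889e-04, -7.31988712e-05]), 'eef_pos': array([4.99656689e-01, 8.27831728e-07, 2.30814523e-01]), 'tcp_rot': array([-1.79934401e+02,  2.22741809e-03,  9.00016557e+01]), 'force': array([0.10966656, 0.47709421, 0.23374235]), 'moment': array([ 0.00296879,  0.04395296, -0.01143486]), 'opening': 0.08531547241775804}
scene {'fov_y': 55.69614478204688, 'cx': 324.5765877694682, 'cy': 234.27082118762655, 'position': array([ 1.49808077, -0.29721878,  0.77531418]), 'attitude': array([-1.26094053e+02, -1.00364897e-01,  7.07728036e+01])}
side {'fov_y': 49.438311510732476, 'cx': 314.7286404156037, 'cy': 237.6620334633665, 'position': array([-0.04324454, -0.81824496,  0.81021932]), 'attitude': array([-124.94530103,    0.72082804,  -34.81736091])}
```

View pics/scene0.png

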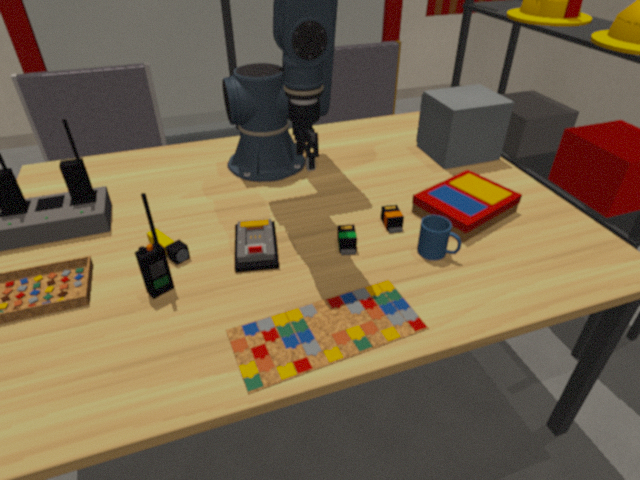

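View pics/side0.png

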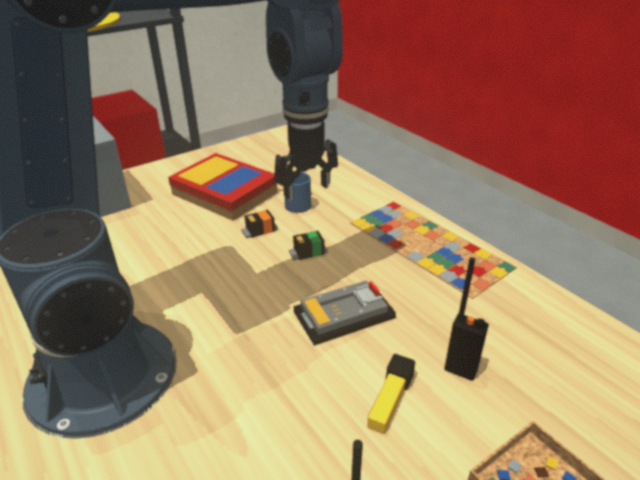

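The scene view shows the dock at about (257,245), the green pack at (346,238) and the orange one at (392,217). The side view shows the dock at (345,310), green at (308,244) and orange at (260,222). Next, an enlarged crop of both.

```bash
python3 - <<'E'
import cv2, numpy as np
a=cv2.imread("pics/scene0.png")[205:280,225:365]; b=cv2.imread("pics/side0.png")[225:345,285:405]
a=cv2.resize(a,None,fx=5.5,fy=5.5,interpolation=cv2.INTER_CUBIC)[:, :770]
cv2.imwrite("pics/c1.png",a)
b=cv2.resize(b,None,fx=5,fy=5,interpolation=cv2.INTER_CUBIC);cv2.imwrite("pics/c2.png",b)
E
```

```text
(no output)
```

View pics/c1.png

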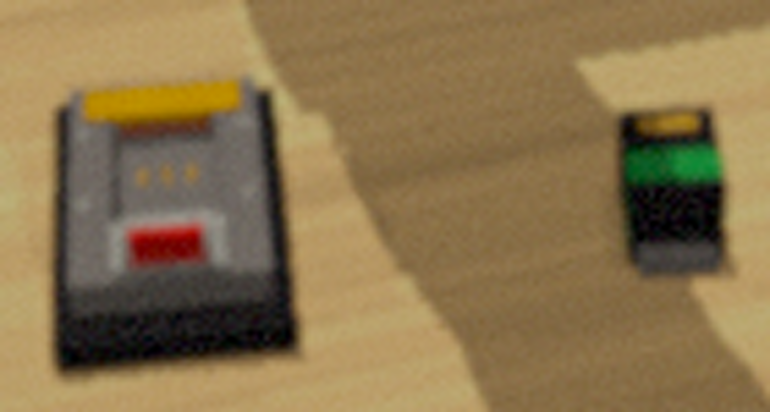

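View pics/c2.png

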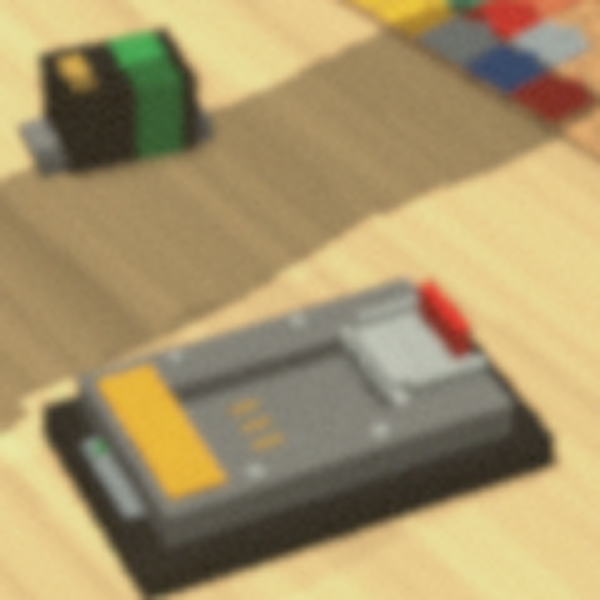

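The crops show the dock with its lip on the robot side (yellow) and red tab on the far side. The pack's tongue also points roughly towards the robot. Rough positions come next, then a close wrist view.

```bash
cat > h.py <<'E'
import numpy as np, cv2
from scipy.spatial.transform import Rotation as R
from cell import readout, optics, manip
def ray_pt(c,uv,z,pose=None):
    f=240/np.tan(np.radians(c["fov_y"]/2))
    d=np.array([(uv[0]-c["cx"])/f,(uv[1]-c["cy"])/f,1.])
    if "mount" in c:
        Rt=R.from_euler("xyz",pose["tcp_rot"],degrees=True).as_matrix(); M=np.array(c["mount"])
        o=pose["eef_pos"]+Rt@M[:3,3]; d=Rt@M[:3,:3]@d
    else:
        o=np.array(c["position"]); d=R.from_euler("xyz",c["attitude"],degrees=True).apply(d)
    return o+d*(z-o[2])/d[2]
E
python3 - <<'E'
from h import *
np.set_printoptions(precision=4,suppress=True)
s=optics.capture("scene"); d=optics.capture("side")
S=lambda u,v:(225+u/5.5,205+v/5.5); D=lambda u,v:(285+u/5,225+v/5)
for n,p,z in [("base FL bot",(62,368),0),("base FR bot",(298,350),0),("lip top L",(85,97),.04),("lip top R",(240,85),.04),("tab top L",(130,230),.0605),("tab top R",(203,228),.0605),("pack top near tl",(620,115),.046),("tr",(710,110),.046)]: print("scene",n,ray_pt(s,S(*p),z))
for n,p,z in [("base L",(150,595),0),("base R",(553,465),0),("pack top L",(45,55),.046),("top far",(165,30),.046),("top R near",(190,65),.046),("top L near",(70,92),.046),("lip a",(100,378),.04),("lip a2",(155,365),.04),("lip b",(225,485),.04),("lip b2",(175,500),.04),("tab tl",(425,285),.0605),("tab tr",(468,332),.0605)]: print("side",n,ray_pt(d,D(*p),z))
print(optics.capture("wrist")["mount"])
E
```

```text
scene base FL bot [ 0.5762 -0.2174  0.    ]
scene base FR bot [ 0.6    -0.1087  0.    ]
scene lip top L [ 0.4148 -0.1716  0.04  ]
scene lip top R [ 0.4303 -0.0932  0.04  ]
scene tab top L [ 0.5606 -0.1758  0.0605]
scene tab top R [ 0.5702 -0.1432  0.0605]
scene pack top near tl [0.5285 0.0812 0.046 ]
scene tr [0.5393 0.1262 0.046 ]
side base L [ 0.3883 -0.1809  0.    ]
side base R [ 0.5783 -0.2208  0.    ]
side pack top L [0.5344 0.1225 0.046 ]
side top far [0.5976 0.1051 0.046 ]
side top R near [0.5896 0.0715 0.046 ]
side top L near [0.5268 0.0877 0.046 ]
side lip a [ 0.4228 -0.0937  0.04  ]
side lip a2 [ 0.4474 -0.1008  0.04  ]
side lip b [ 0.4281 -0.1795  0.04  ]
side lip b2 [ 0.406  -0.1746  0.04  ]
side tab tl [ 0.563  -0.1462  0.0605]
side tab tr [ 0.5577 -0.1818  0.0605]
[[ 0.0012 -0.9521 -0.3057  0.0784]
 [ 1.      0.0013  0.0001  0.0007]
 [ 0.0003 -0.3057  0.9521 -0.1426]
 [ 0.      0.      0.      1.    ]]
```

>>> carry_out(
  turn=[
    [0,0,0.3],
    [0,0,0.6],
    [0,0,0.9],
    [0,0,1],
  ],
  travel=[
    [0,0,-0.1],
    [0,0.1,-0.2],
    [0,0.2,-0.3],
    [0,0.2,-0.5],
  ],
  grip=[1,1,1,1],
)

```text
time_s: 0.65
eef_pos: [0.5202, 0.0, 0.2805]
tcp_rot: [-179.9, 0.1, 61.0]
force: [-0.6, -0.8, 0.3]
opening: 0.0852
```

>>> carry_out(
  turn=[
    [0,0,0.3],
    [0,0,0.6],
    [0,0,0.9],
    [0,0,1],
  ],
  travel=[
    [0,0,0],
    [0,0,0],
    [0,0,0],
    [0,0,0],
  ],
  grip=[1,1,1,1],
)

```text
time_s: 1.05
eef_pos: [0.52, 0.0, 0.2812]
tcp_rot: [-180.0, 0.0, 32.4]
force: [0.2, -0.6, -0.4]
opening: 0.0857
```

>>> carry_out(
  turn=[
    [0,0,0.3],
    [0,0,0.6],
    [0,0,0.9],
    [0,0,1],
  ],
  travel=[
    [0,0,0],
    [0,0,0],
    [0,0,0],
    [0,0,0],
  ],
  grip=[1,1,1,1],
)

```text
time_s: 1.45
eef_pos: [0.5199, -0.0, 0.2812]
tcp_rot: [180.0, 0.0, 3.7]
force: [0.5, -0.3, 0.4]
opening: 0.0853
```

>>> carry_out(
  turn=[
    [0,0,0.3],
    [0,0,0.6],
    [0,0,0.67],
    [0,0,0.67],
    [0,0,0.67],
  ],
  travel=[
    [0,0,0],
    [0,0,0],
    [0,0,0],
    [0,0,0],
    [0,0,0],
  ],
  grip=[1,1,1,1,1],
)

```text
time_s: 1.95
eef_pos: [0.5048, -0.0812, 0.2813]
tcp_rot: [-177.4, 0.1, -10.7]
force: [-0.1, 0.6, 0.8]
opening: 0.0853
```

```bash
python3 - <<'E'
from h import *
s=readout.state(); c=optics.capture("wrist"); print(s["time_s"],s["q"],s["eef_pos"],s["tcp_rot"],s["force"],c["fov_y"],c["cx"],c["cy"])
cv2.imwrite("pics/w1.png",c["frame"][:,:,::-1])
import pickle; pickle.dump((s,c),open("w1.pkl","wb"))
E
```

```text
1.95 [-10.72431339  13.55434735   6.90293563  83.4518434    2.57525261
 179.9431242 ] [ 0.50483967 -0.08117988  0.28131592] [-1.77424646e+02  1.00699559e-01 -1.06674949e+01] [-0.08417789  0.58205115  0.75957957] 59.60829770085434 318.43520420243897 232.80926331542997
```

View pics/w1.png

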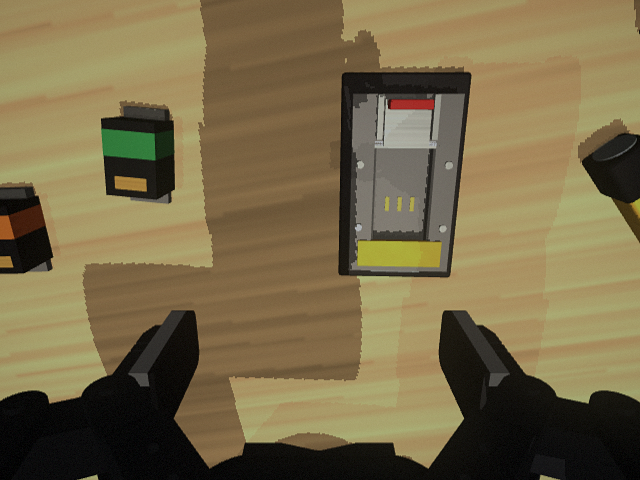

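The wrist joint has hit its limit in this yaw, so I'll use the half-turned grasp later. This view shows the dock at (343–470, 73–275), the green pack at (101–174, 103–203) and the orange pack at the left edge. Next, an enlarged crop for measuring.

```bash
python3 - <<'E'
import cv2
a=cv2.imread("pics/w1.png"); 
p=cv2.resize(a[95:210,95:180],None,fx=4,fy=4,interpolation=cv2.INTER_CUBIC)
d=cv2.resize(a[65:285,333:478],None,fx=2.7,fy=2.7,interpolation=cv2.INTER_CUBIC)
import numpy as np
o=np.zeros((600,345+395,3),np.uint8); o[:460,:340]=p; o[:d.shape[0],345:345+d.shape[1]]=d[:600,:395]
cv2.imwrite("pics/c3.png",o)
E
```

```text
(no output)
```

View pics/c3.png

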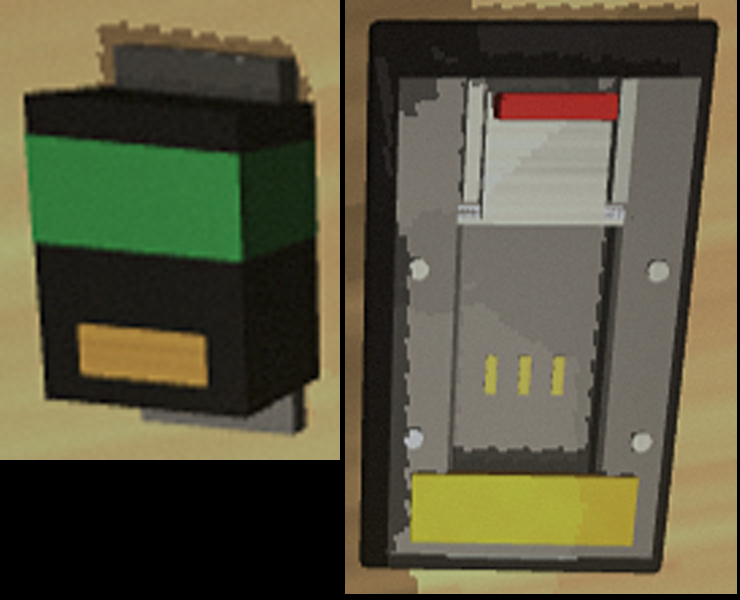

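>>> carry_out(
  turn=[
    [0,0,-0.3],
    [0,0,-0.6],
    [0,0,-0.9],
    [0,0,-1],
  ],
  travel=[
    [0,0,0],
    [0,0,0],
    [0,0,0],
    [0,0,0],
  ],
  grip=[1,1,1,1],
)

```text
time_s: 2.4
eef_pos: [0.5052, -0.0796, 0.2813]
tcp_rot: [-177.7, -1.2, 18.5]
force: [0.3, -0.8, 0.1]
opening: 0.0857
```

>>> carry_out(
  turn=[
    [0,0,-0.3],
    [0,0,-0.6],
    [0,0,-0.9],
    [0,0,-1],
  ],
  travel=[
    [0,0,0],
    [0,0,0],
    [0,0,0],
    [0,0,0],
  ],
  grip=[1,1,1,1],
)

```text
time_s: 2.8
eef_pos: [0.5052, -0.0795, 0.2813]
tcp_rot: [-178.5, -2.2, 47.1]
force: [0.4, -0.1, 0.2]
opening: 0.0854
```

>>> carry_out(
  turn=[
    [0,0,-0.3],
    [0,0,-0.6],
    [0,0,-0.9],
    [0,0,-1],
  ],
  travel=[
    [0,0,0],
    [0,0,0],
    [0,0,0],
    [0,0,0],
  ],
  grip=[1,1,1,1],
)

```text
time_s: 3.2
eef_pos: [0.5052, -0.0796, 0.2813]
tcp_rot: [-179.7, -2.6, 75.8]
force: [-0.1, 0.6, 0.1]
opening: 0.0856
```

>>> carry_out(
  turn=[
    [0,0,-0.3],
    [0,0,-0.6],
    [0,0,-0.9],
    [0,0,-1],
  ],
  travel=[
    [0,0,0],
    [0,0,0],
    [0,0,0],
    [0,0,0],
  ],
  grip=[1,1,1,1],
)

```text
time_s: 3.6
eef_pos: [0.5052, -0.0796, 0.2813]
tcp_rot: [179.0, -2.4, 104.4]
force: [0.6, -1.3, 0.7]
opening: 0.0854
```

>>> carry_out(
  turn=[
    [0,0,-0.3],
    [0,0,-0.6],
    [0,0,-0.9],
    [0,0,-1],
  ],
  travel=[
    [0,0,0],
    [0,0,0],
    [0,0,0],
    [0,0,0],
  ],
  grip=[1,1,1,1],
)

```text
time_s: 4.0
eef_pos: [0.5052, -0.0796, 0.2813]
tcp_rot: [178.0, -1.6, 133.1]
force: [0.4, 0.2, 0.0]
opening: 0.0856
```

>>> carry_out(
  turn=[
    [0,0,-0.3],
    [0,0,-0.6],
    [0,0,-0.9],
    [0,0,-1],
  ],
  travel=[
    [0,0,0],
    [0,0,0],
    [0,0,0],
    [0,0,0],
  ],
  grip=[1,1,1,1],
)

```text
time_s: 4.4
eef_pos: [0.5052, -0.0796, 0.2813]
tcp_rot: [177.4, -0.5, 161.7]
force: [0.5, 1.0, -1.0]
opening: 0.0853
```

In the crop, the pack's top face has corners at about (25,95), (243,110), (243,415), (45,398), its right side is visible, and the heel is at the top. The dock shows the base outline, the bay walls, the lip edge at (412–638, 475) and the tab at (497–617, 95).

```bash
python3 - <<'E'
from h import *
import pickle
np.set_printoptions(precision=4,suppress=True)
s,c=pickle.load(open("w1.pkl","rb"))
P=lambda u,v:(95+u/4,95+v/4); D=lambda u,v:(333+(u-345)/2.7,65+v/2.7)
def g(n,pts,z):
    q=np.array([ray_pt(c,p,z,s)[:2] for p in pts]); print(n,q.round(4).tolist(),"mean",q.mean(0),"lens",np.linalg.norm(np.roll(q,-1,0)-q,axis=1)); return q
def yaw(a,b): print("  yaw",np.degrees(np.arctan2(*(b-a)[::-1])))
q=g("pack top",[P(25,95),P(243,110),P(243,415),P(45,398)],.046); yaw(q[3],q[0]);yaw(q[2],q[1]); yaw(q[1],q[0])
q=g("base top",[D(370,20),D(717,23),D(660,572),D(362,567)],.020); yaw(q[3],q[0]);yaw(q[2],q[1]); yaw(q[1],q[0])
q=g("rim",[D(400,78),D(700,78),D(652,558),D(392,552)],.038); yaw(q[3],q[0]);yaw(q[2],q[1]);yaw(q[1],q[0])
q=g("lip top",[D(412,475),D(638,478),D(634,545),D(412,542)],.040); yaw(q[1],q[0])
q=g("tab top",[D(497,93),D(618,96)],.0605); yaw(q[1],q[0])
q=g("bay rim edge",[D(458,222),D(620,222),D(605,475),D(450,475)],.038); yaw(q[3],q[0]);yaw(q[2],q[1])
q=g("plate",[D(483,222),D(606,222)],.0425);
q=g("screws",[D(419,270),D(658,271),D(642,442),D(413,439)],.038);yaw(q[3],q[0]);yaw(q[2],q[1]);yaw(q[1],q[0])
E
```

```text
pack top [[0.6024, 0.1088], [0.5903, 0.0611], [0.5235, 0.0822], [0.5357, 0.1279]] mean [0.563 0.095] lens [0.0492 0.0701 0.0473 0.0694]
  yaw -15.972714981387826
  yaw -17.564942493782056
  yaw 75.77209322497063
base top [[0.6018, -0.109], [0.5796, -0.2209], [0.3863, -0.185], [0.407, -0.0729]] mean [ 0.4937 -0.1469] lens [0.1141 0.1967 0.1139 0.1981]
  yaw -10.492914548981183
  yaw -10.526553711089566
  yaw 78.79741192756484
rim [[0.5818, -0.1153], [0.5642, -0.2091], [0.401, -0.1789], [0.4189, -0.0861]] mean [ 0.4915 -0.1474] lens [0.0955 0.166  0.0945 0.1655]
  yaw -10.147389759906845
  yaw -10.472973774394966
  yaw 79.38090640067325
lip top [[0.448, -0.098], [0.4334, -0.1765], [0.4081, -0.1727], [0.4225, -0.094]] mean [ 0.428  -0.1353] lens [0.0798 0.0256 0.08   0.0258]
  yaw 79.50077994160127
tab top [[0.5721, -0.1427], [0.5646, -0.1784]] mean [ 0.5684 -0.1606] lens [0.0365 0.0365]
  yaw 78.052129609378
bay rim edge [[0.5331, -0.127], [0.5235, -0.1797], [0.4357, -0.1656], [0.445, -0.1114]] mean [ 0.4843 -0.1459] lens [0.0536 0.0889 0.055  0.0895]
  yaw -10.060402154867173
  yaw -9.14839018878481
plate [[0.5322, -0.1348], [0.525, -0.1744]] mean [ 0.5286 -0.1546] lens [0.0402 0.0402]
screws [[0.5196, -0.1118], [0.5051, -0.1905], [0.4458, -0.1796], [0.4606, -0.1005]] mean [ 0.4828 -0.1456] lens [0.0801 0.0602 0.0805 0.06  ]
  yaw -10.865708939019823
  yaw -10.459227316256483
  yaw 79.56391993509315
```

```bash
cat >> h.py <<'E'
YD=-10.6; SEAT=np.array([.483,-.1455,.024])
def tool_R(yaw,tilt=0):
    # pack axes with yaw, tongue-down tilt; tool x=-pack x, y=pack y, z=-pack z
    return R.from_euler("z",yaw,degrees=True)*R.from_euler("y",-tilt,degrees=True)*R.from_matrix(np.diag([-1.,1,-1]))
def to(p,Rt,s=None):
    s=s or readout.state(); R0=R.from_euler("xyz",s["tcp_rot"],degrees=True)
    print("t",s["time_s"],"travel",(R0.inv().apply(np.array(p)-s["eef_pos"])/.1).round(3),"turn",((R0.inv()*Rt).as_rotvec()/.5).round(3))
E
python3 - <<'E'
from h import *
to([.563,.095,.12],tool_R(-15.8))
E
```

```text
t 4.4 travel [-0.014  1.765  1.694] turn [ 0.09  -0.014 -0.087]
```

>>> carry_out(
  turn=[
    [0.09,-0.014,-0.087],
    [0.09,-0.014,-0.087],
    [0.09,-0.014,-0.087],
    [0.09,-0.014,-0.087],
  ],
  travel=[
    [0,0.3,0.0],
    [0,0.65,0.2],
    [0,0.95,0.5],
    [0,1,0.7],
  ],
  grip=[1,1,1,1],
)

```text
time_s: 4.8
eef_pos: [0.5379, 0.021, 0.2142]
tcp_rot: [180.0, -0.1, 164.0]
force: [0.6, 0.2, 0.6]
opening: 0.0851
```

>>> carry_out(
  turn=[
    [0,0,0],
    [0,0,0],
    [0,0,0],
    [0,0,0],
    [0,0,0],
  ],
  travel=[
    [0,0.3,0.2],
    [0,0.6,0.4],
    [0,0.74,0.7],
    [0,0.74,0.9],
    [0,0.74,0.9],
  ],
  grip=[1,1,1,1,1],
)

```text
time_s: 5.3
eef_pos: [0.5565, 0.0894, 0.1233]
tcp_rot: [-179.9, -0.2, 163.9]
force: [-1.1, -0.1, 0.1]
opening: 0.0855
```

```bash
python3 - <<'E'
from h import *
import pickle
s=readout.state(); c=optics.capture("wrist"); pickle.dump((s,c),open("w2.pkl","wb")); print(s["q"],s["eef_pos"],s["tcp_rot"])
cv2.imwrite("pics/w2.png",c["frame"][:,:,::-1])
to([.563,.095,.12],tool_R(-15.8),s)
E
```

```text
[ 9.12716934e+00  2.22508596e+01 -4.05370645e+00  6.39646842e+01
  6.50143834e-03  2.52184279e+01] [0.55647804 0.08944028 0.12328425] [-179.89116155   -0.24635791  163.90849217]
t 5.3 travel [-0.047  0.072  0.033] turn [-0.004 -0.009 -0.01 ]
```

View pics/w2.png

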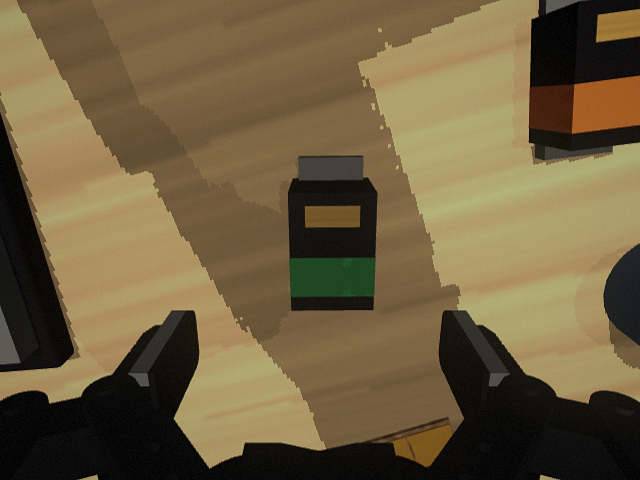

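The pack is upright in view, with tongue at the top and top-face corners at about (288,192), (377,192), (374,310), (291,310). The orange pack is well clear to the upper right.

```bash
python3 - <<'E'
from h import *
import pickle
s,c=pickle.load(open("w2.pkl","rb"))
q=np.array([ray_pt(c,p,.046,s)[:2] for p in [(288,192),(377,192),(374,310),(291,310)]]); print(q.round(4),q.mean(0))
f=lambda a,b:np.degrees(np.arctan2(*(b-a)[::-1]))
print(f(q[0],q[3]),f(q[1],q[2]),f(q[0],q[1])-90,f(q[3],q[2])-90,np.linalg.norm(np.roll(q,-1,0)-q,axis=1))
m=q.mean(0)
to([m[0],m[1],.021],tool_R(-16))
E
```

```text
[[0.5228 0.0823]
 [0.536  0.128 ]
 [0.6039 0.1098]
 [0.5905 0.0631]] [0.56329173 0.09579764]
-15.846227358213758 -15.033166507673764 -16.008707783692003 -15.990943135937997 [0.04759309 0.07030141 0.04859063 0.07030656]
t 5.35 travel [-0.041  0.082  1.042] turn [-0.002 -0.004 -0.005]
```

>>> carry_out(
  turn=[
    [0,0,0],
    [0,0,0],
    [0,0,0],
    [0,0,0],
    [0,0,0],
    [0,0,0],
    [0,0,0],
    [0,0,0],
    [0,0,0],
    [0,0,0],
  ],
  travel=[
    [-0.04,0.08,0],
    [-0.04,0.08,0.3],
    [-0.04,0.08,0.6],
    [-0.04,0.08,0.85],
    [-0.04,0.08,1],
    [-0.04,0.08,1],
    [-0.04,0.08,1],
    [-0.04,0.08,1],
    [-0.04,0.08,1],
    [-0.04,0.08,1],
  ],
  grip=[1,1,1,1,1,1,0.3,0,-0.2,-0.4],
  grip_force=90,
)

```text
time_s: 6.35
eef_pos: [0.5655, 0.095, 0.0278]
tcp_rot: [179.9, 0.1, 163.7]
force: [-2.5, 0.1, 12.2]
opening: 0.0464
```

>>> carry_out(
  turn=[
    [0,0,0],
    [0,0,0],
    [0,0,0],
    [0,0,0],
    [0,0,0],
  ],
  travel=[
    [0,0,0],
    [0,0,0],
    [0,0,0],
    [0,0,0],
    [0,0,0],
  ],
  grip=[-1,-1,-1,-1,-1],
  grip_force=90,
)

```text
time_s: 6.85
eef_pos: [0.5655, 0.095, 0.0278]
tcp_rot: [179.9, 0.1, 163.7]
force: [-2.5, -0.5, 12.3]
opening: 0.0458
```

```bash
python3 - <<'E'
from h import *
s=readout.state(); print(s)
E
```

```text
{'time_s': 6.85, 'q': array([ 9.52691187e+00,  2.73134576e+01, -1.11008776e+01,  5.14334595e+01,
        1.55637170e-02,  2.57803612e+01]), 'qvel': array([-0.09327978,  0.00410801, -0.04819673,  0.0299516 ,  0.00393577,
        0.03226776]), 'tau': array([-1.13188152e-01, -7.92702127e+01,  4.00852382e+01, -1.21898297e+00,
        4.68926271e-02,  3.71506659e-02]), 'eef_pos': array([0.56547998, 0.09498889, 0.02775602]), 'tcp_rot': array([1.79919788e+02, 1.30286979e-01, 1.63746480e+02]), 'force': array([-2.52579528, -0.54450561, 12.33277972]), 'moment': array([-0.11749598,  0.55249763,  0.02449089]), 'opening': 0.04582997852304376}
```

>>> carry_out(
  turn=[
    [0,0,0],
    [0,0,0],
    [0,0,0],
    [0,0,0],
    [0,0,0],
    [0,0,0],
  ],
  travel=[
    [0,0,-0.05],
    [0,0,-0.2],
    [0,0,-0.5],
    [0,0,-0.9],
    [0,0,-1],
    [0,0,-1],
  ],
  grip=[-1,-1,-1,-1,-1,-1],
)

```text
time_s: 7.45
eef_pos: [0.5655, 0.0949, 0.1277]
tcp_rot: [179.9, 0.2, 163.7]
force: [0.2, -1.0, -4.4]
opening: 0.0456
```

```bash
python3 - <<'E'
from h import *
import pickle
s=readout.state(); print(s["eef_pos"],s["tcp_rot"],s["force"],s["moment"],s["opening"])
c=optics.capture("wrist");cv2.imwrite("pics/w3.png",c["frame"][:,:,::-1]);pickle.dump((s,c),open("w3.pkl","wb"))
E
```

```text
[0.56546261 0.09494467 0.12769459] [1.79906857e+02 1.57554527e-01 1.63745614e+02] [ 0.23848951 -1.03513115 -4.37935219] [-0.03844328  0.04603774 -0.01540601] 0.04562007649984523
```

View pics/w3.png

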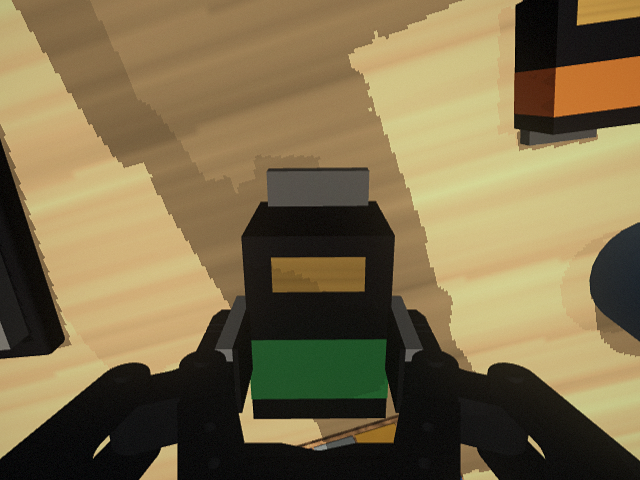

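The pack is held square. Its top face shows corners at about (242,236), (395,236), (387,418), (253,418), and the tongue tip's top edge is at (267–369, 169). Next I'll work out the pack's position in the tool frame.

```bash
python3 - <<'E'
from h import *
import pickle
np.set_printoptions(precision=2,suppress=True)
s,c=pickle.load(open("w3.pkl","rb"))
M=np.array(c["mount"]);f=240/np.tan(np.radians(c["fov_y"]/2))
def t(uv,z):
    d=M[:3,:3]@[(uv[0]-c["cx"])/f,(uv[1]-c["cy"])/f,1]; o=M[:3,3]; return 1e3*(o+d*(z-o[2])/d[2])
q=np.array([t(p,-.0182) for p in [(242,236),(395,236),(387,418),(253,418)]]);print(q,q.mean(0))
print(t((267,169),.0198),t((369,169),.0198),t((267,206),.0198-0),t((318,206),.0198))
E
```

```text
[[ 36.78 -23.76 -18.2 ]
 [ 36.82  24.07 -18.2 ]
 [-32.85  25.14 -18.2 ]
 [-32.87 -23.56 -18.2 ]] [  1.97   0.47 -18.2 ]
[ 51.62 -19.81  19.8 ] [51.66 19.77 19.8 ] [ 36.84 -20.35  19.8 ] [36.86 -0.01 19.8 ]
```

```bash
cat >> h.py <<'E'
YD=-10.5; SEAT=np.array([.483,-.1454,.024])
TT=np.array([.0512,.0003,.0278])  # tongue bottom tip in tool
def tgt(Tx,Tz,th,dy=0):
    Rt=tool_R(YD,th); T=SEAT+R.from_euler("z",YD,degrees=True).apply([Tx/1e3,dy/1e3,Tz/1e3])
    return T-Rt.apply(TT),Rt
def where(s=None):
    s=s or readout.state(); R0=R.from_euler("xyz",s["tcp_rot"],degrees=True); Z=R.from_euler("z",-YD,degrees=True)
    T=Z.apply(s["eef_pos"]+R0.apply(TT)-SEAT)*1e3; A=(Z*R0*R.from_matrix(np.diag([-1.,1,-1]))).as_euler("zyx",degrees=True)
    print("t %.2f T"%s["time_s"],T.round(2),"yaw,-tilt,roll",A.round(2),"F(dock)",Z.apply(s["force"]).round(1),"M",Z.apply(s["moment"]).round(2),"open",round(s["opening"]*1e3,1))
E
python3 - <<'E'
from h import *
where(); to(*tgt(-34,60,17.5)); print(tgt(-34,60,17.5)[0])
E
```

```text
t 7.50 T [-14.52 256.48  74.1 ] yaw,-tilt,roll [-5.75 -0.03  0.03] F(dock) [-0.4 -0.6 -3.6] M [ 0.01  0.01 -0.  ] open 46.0
t 7.5 travel [ 4.600e-02 -2.531e+00 -1.000e-03] turn [-0.03  -0.609 -0.199]
[ 0.48930766 -0.14687417  0.12590947]
```

>>> carry_out(
  turn=[
    [0,0,0],
    [0,0,0],
    [0,0,0],
    [0,0,0],
  ],
  travel=[
    [0,-0.15,0],
    [0,-0.45,-0.1],
    [0,-0.75,-0.15],
    [0,-1,-0.15],
  ],
  grip=[-1,-1,-1,-1],
)

```text
time_s: 7.9
eef_pos: [0.535, -0.0031, 0.1399]
tcp_rot: [-180.0, -0.1, 163.7]
force: [0.9, -0.0, -4.4]
opening: 0.0456
```

>>> carry_out(
  turn=[
    [0,0,0],
    [0,0,0],
    [0,0,0],
    [0,0,0],
    [0,0,0],
    [0,0,0],
  ],
  travel=[
    [0,-0.3,0],
    [0,-0.6,0],
    [0,-0.9,0],
    [0,-1,0],
    [0,-1,0],
    [0,-1,0],
  ],
  grip=[-1,-1,-1,-1,-1,-1],
)

```text
time_s: 8.5
eef_pos: [0.508, -0.0969, 0.1401]
tcp_rot: [180.0, -0.1, 163.7]
force: [-0.2, 0.1, -3.8]
opening: 0.0458
```

```bash
python3 - <<'E'
from h import *
where(); to(*tgt(-34,40,17.5))
E
```

```text
t 8.50 T [-35.23  57.65  88.41] yaw,-tilt,roll [-5.77  0.08  0.03] F(dock) [-0.3  0.1 -3.8] M [ 0.01  0.01 -0.02] open 45.8
t 8.5 travel [ 0.039 -0.532  0.342] turn [-0.03  -0.613 -0.2  ]
```

>>> carry_out(
  turn=[
    [-0.01,-0.2,-0.07],
    [-0.02,-0.4,-0.14],
    [-0.03,-0.613,-0.2],
    [-0.03,-0.613,-0.2],
    [-0.03,-0.613,-0.2],
    [-0.03,-0.613,-0.2],
    [-0.03,-0.613,-0.2],
    [-0.03,-0.613,-0.2],
  ],
  travel=[
    [0.01,-0.2,0],
    [0.03,-0.4,0],
    [0.039,-0.532,0.1],
    [0.039,-0.532,0.2],
    [0.039,-0.532,0.3],
    [0.039,-0.532,0.342],
    [0.039,-0.532,0.342],
    [0.039,-0.532,0.342],
  ],
  grip=[-1,-1,-1,-1,-1,-1,-1,-1],
)

```text
time_s: 9.3
eef_pos: [0.4908, -0.147, 0.1069]
tcp_rot: [-180.0, 17.6, 169.6]
force: [-0.1, 0.7, -3.1]
opening: 0.0462
```

```bash
python3 - <<'E'
from h import *
where(); to(*tgt(-36,10,17.5))
s=readout.state(); c=optics.capture("wrist"); b=optics.capture("side")["frame"][225:345,270:420]
w=cv2.resize(c["frame"],(480,360)); b=cv2.resize(b,(800-480,256),interpolation=cv2.INTER_CUBIC)
o=np.zeros((360,800,3),np.uint8);o[:,:480]=w;o[:256,480:]=b
cv2.imwrite("pics/w4.png",o[:,:,::-1])
E
```

```text
t 9.30 T [-32.51   0.11  40.97] yaw,-tilt,roll [ 7.000e-02 -1.755e+01  1.000e-02] F(dock) [-0.2  0.7 -3.1] M [-0.    0.45 -0.01] open 46.2
t 9.3 travel [ 0.126 -0.002  0.285] turn [0.    0.002 0.002]
```

View pics/w4.png

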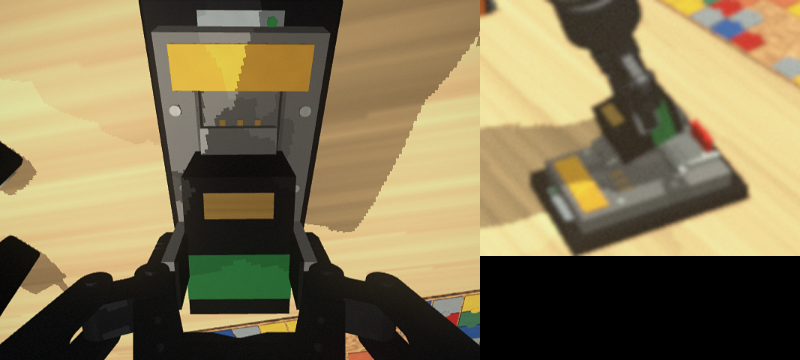

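The tilted pack is square above the bay: the lip at (168–315, 45–90) is ahead of the tongue, and the heel is clear of the tab. Lowering it.

>>> carry_out(
  turn=[
    [0,0,0],
    [0,0,0],
    [0,0,0],
    [0,0,0],
    [0,0,0],
  ],
  travel=[
    [0.04,0,0.09],
    [0.08,0,0.19],
    [0.126,0,0.285],
    [0.126,0,0.285],
    [0.126,0,0.285],
  ],
  grip=[-1,-1,-1,-1,-1],
)

```text
time_s: 9.9
eef_pos: [0.4862, -0.1466, 0.0755]
tcp_rot: [-180.0, 17.5, 169.5]
force: [0.2, -0.1, -3.5]
opening: 0.0461
```

```bash
python3 - <<'E'
from h import *
where(); to(*tgt(-37,1.2,17.3))
E
```

```text
t 9.90 T [-37.08  -0.28   9.55] yaw,-tilt,roll [  0.02 -17.53  -0.  ] F(dock) [ 0.2 -0.1 -3.5] M [ 0.03  0.44 -0.02] open 46.1
t 9.9 travel [0.023 0.003 0.082] turn [-0.     0.008  0.001]
```

>>> carry_out(
  turn=[
    [0,0,0],
    [0,0,0],
    [0,0,0],
    [0,0,0],
    [0,0,0],
    [0,0,0],
  ],
  travel=[
    [0.006,0.003,0.02],
    [0.012,0.003,0.04],
    [0.018,0.003,0.06],
    [0.023,0.003,0.08],
    [0.023,0.003,0.08],
    [0.023,0.003,0.08],
  ],
  grip=[-1,-1,-1,-1,-1,-1],
)

```text
time_s: 10.5
eef_pos: [0.4866, -0.1464, 0.0674]
tcp_rot: [-180.0, 17.6, 169.5]
force: [-0.4, 0.9, -3.3]
opening: 0.0459
```

```bash
python3 - <<'E'
from h import *
where(); to(*tgt(-43,1,17.3))
E
```

```text
t 10.50 T [-36.67   0.     1.4 ] yaw,-tilt,roll [ 2.000e-02 -1.756e+01 -1.000e-02] F(dock) [-0.5  0.8 -3.3] M [-0.01  0.51  0.  ] open 45.9
t 10.5 travel [ 0.06  -0.    -0.013] turn [-0.     0.009  0.001]
```

>>> carry_out(
  turn=[
    [0,0,0],
    [0,0,0],
    [0,0,0],
    [0,0,0],
    [0,0,0],
    [0,0,0],
  ],
  travel=[
    [0.01,0,-0.001],
    [0.02,0,-0.003],
    [0.03,0,-0.006],
    [0.04,0,-0.009],
    [0.05,0,-0.012],
    [0.05,0,-0.012],
  ],
  grip=[-1,-1,-1,-1,-1,-1],
)

```text
time_s: 11.1
eef_pos: [0.4815, -0.1454, 0.067]
tcp_rot: [-180.0, 17.6, 169.5]
force: [0.7, -0.0, -3.5]
opening: 0.0458
```

```bash
python3 - <<'E'
from h import *
where()
E
```

```text
t 11.10 T [-4.195e+01  2.000e-02  1.060e+00] yaw,-tilt,roll [ 2.000e-02 -1.756e+01 -1.000e-02] F(dock) [ 0.7  0.1 -3.5] M [-0.06  0.52 -0.01] open 45.8
```

Free so far. Now 1 mm at a time, watching for the contact.

>>> carry_out(
  turn=[
    [0,0,0],
    [0,0,0],
    [0,0,0],
  ],
  travel=[
    [0.005,0,-0.0015],
    [0.01,0,-0.003],
    [0.01,0,-0.003],
  ],
  grip=[-1,-1,-1],
)

```text
time_s: 11.4
eef_pos: [0.4805, -0.1452, 0.067]
tcp_rot: [-180.0, 17.6, 169.5]
force: [0.4, 0.7, -4.8]
opening: 0.0458
```

>>> carry_out(
  turn=[
    [0,0,0],
    [0,0,0],
    [0,0,0],
  ],
  travel=[
    [0.005,0,-0.0015],
    [0.01,0,-0.003],
    [0.01,0,-0.003],
  ],
  grip=[-1,-1,-1],
)

```text
time_s: 11.7
eef_pos: [0.4797, -0.1451, 0.0671]
tcp_rot: [-180.0, 17.6, 169.5]
force: [0.9, -0.7, -3.5]
opening: 0.0459
```

>>> carry_out(
  turn=[
    [0,0,0],
    [0,0,0],
    [0,0,0],
  ],
  travel=[
    [0.005,0,-0.0015],
    [0.01,0,-0.003],
    [0.01,0,-0.003],
  ],
  grip=[-1,-1,-1],
)

```text
time_s: 12.0
eef_pos: [0.4789, -0.1449, 0.0672]
tcp_rot: [-180.0, 17.6, 169.5]
force: [3.7, -0.4, -4.6]
opening: 0.046
```

```bash
python3 - <<'E'
from h import *
where()
E
```

```text
t 12.00 T [-4.45e+01 -1.00e-02  1.26e+00] yaw,-tilt,roll [ 2.000e-02 -1.761e+01 -1.000e-02] F(dock) [ 3.7  0.3 -4.6] M [ 0.02 -0.32 -0.04] open 46.0
```

>>> carry_out(
  turn=[
    [0,0,0],
    [0,0,0],
    [0,0,0],
    [0,0,0],
  ],
  travel=[
    [0.002,0,0.006],
    [0.007,0,0.0045],
    [0.012,0,0.003],
    [0.012,0,0.003],
  ],
  grip=[-1,-1,-1,-1],
)

```text
time_s: 12.4
eef_pos: [0.4778, -0.1447, 0.0666]
tcp_rot: [-180.0, 17.6, 169.5]
force: [3.5, -0.6, -0.1]
opening: 0.0458
```

```bash
python3 - <<'E'
from h import *
where()
E
```

```text
t 12.40 T [-4.567e+01 -3.000e-02  5.900e-01] yaw,-tilt,roll [ 2.00e-02 -1.76e+01 -1.00e-02] F(dock) [ 3.5  0.  -0.1] M [ 0.02 -0.64 -0.05] open 45.8
```

>>> carry_out(
  turn=[
    [0,0,0],
    [0,0,0],
    [0,0,0],
  ],
  travel=[
    [0.005,0,-0.0015],
    [0.01,0,-0.003],
    [0.01,0,-0.003],
  ],
  grip=[-1,-1,-1],
)

```text
time_s: 12.7
eef_pos: [0.4769, -0.1446, 0.0667]
tcp_rot: [-180.0, 17.6, 169.5]
force: [6.1, -0.2, -0.4]
opening: 0.0458
```

```bash
python3 - <<'E'
from h import *
where()
E
```

```text
t 12.70 T [-4.652e+01 -3.000e-02  6.600e-01] yaw,-tilt,roll [ 2.000e-02 -1.762e+01 -1.000e-02] F(dock) [ 6.   0.9 -0.4] M [ 0.01 -0.88 -0.04] open 45.8
```

>>> carry_out(
  turn=[
    [0,0,0],
    [0,0,0],
    [0,0,0],
  ],
  travel=[
    [0.005,0,-0.0025],
    [0.009,0,-0.004],
    [0.009,0,-0.004],
  ],
  grip=[-1,-1,-1],
)

```text
time_s: 13.0
eef_pos: [0.476, -0.1444, 0.0668]
tcp_rot: [-180.0, 17.6, 169.5]
force: [7.0, -1.7, -2.6]
opening: 0.0461
```

```bash
python3 - <<'E'
from h import *
where()
E
```

```text
t 13.00 T [-4.742e+01 -3.000e-02  7.700e-01] yaw,-tilt,roll [ 2.000e-02 -1.763e+01 -1.000e-02] F(dock) [ 7.2 -0.4 -2.6] M [ 0.   -1.05 -0.06] open 46.1
```

>>> carry_out(
  turn=[
    [0,0,0],
    [0,0,0],
    [0,0,0],
  ],
  travel=[
    [0.005,0,-0.0015],
    [0.008,0,-0.003],
    [0.008,0,-0.003],
  ],
  grip=[-1,-1,-1],
)

```text
time_s: 13.3
eef_pos: [0.4753, -0.1443, 0.0669]
tcp_rot: [-180.0, 17.6, 169.5]
force: [7.3, -0.9, -2.5]
opening: 0.0459
```

```bash
python3 - <<'E'
from h import *
where()
E
```

```text
t 13.30 T [-4.814e+01 -3.000e-02  8.600e-01] yaw,-tilt,roll [ 2.000e-02 -1.764e+01 -1.000e-02] F(dock) [ 7.4  0.4 -2.5] M [ 0.04 -1.24 -0.07] open 45.9
```

```bash
cat >> h.py <<'E'
def rock(th,lead=-50.5,Tz=.7,dy=-.03): to(*tgt(lead+8*np.sin(np.radians(th)),Tz,th,dy))
E
python3 - <<'E'
from h import *
for th in (15,12): rock(th)
E
```

```text
t 13.3 travel [-0.009 -0.     0.025] turn [-0.     0.092  0.001]
t 13.3 travel [-0.018 -0.     0.051] turn [-0.     0.197  0.001]
```

>>> carry_out(
  turn=[
    [0,0.046,0],
    [0,0.092,0],
    [0,0.144,0],
    [0,0.197,0],
    [0,0.197,0],
    [0,0.197,0],
  ],
  travel=[
    [-0.0045,0,0.0125],
    [-0.009,0,0.025],
    [-0.0135,0,0.038],
    [-0.018,0,0.051],
    [-0.018,0,0.051],
    [-0.018,0,0.051],
  ],
  grip=[-1,-1,-1,-1,-1,-1],
)

```text
time_s: 13.9
eef_pos: [0.4787, -0.1449, 0.0624]
tcp_rot: [-180.0, 12.0, 169.5]
force: [7.2, -1.6, -1.3]
opening: 0.0459
```

```bash
python3 - <<'E'
from h import *
where()
for th in (10,8): rock(th)
E
```

```text
t 13.90 T [-4.859e+01 -4.000e-02  5.700e-01] yaw,-tilt,roll [ 3.000e-02 -1.198e+01 -1.000e-02] F(dock) [ 7.4 -0.3 -1.3] M [ 0.   -1.46 -0.1 ] open 45.9
t 13.9 travel [-0.004 -0.     0.016] turn [-0.     0.069  0.001]
t 13.9 travel [-0.011 -0.     0.033] turn [-0.     0.139  0.001]
```

>>> carry_out(
  turn=[
    [0,0.035,0],
    [0,0.07,0],
    [0,0.105,0],
    [0,0.14,0],
    [0,0.14,0],
    [0,0.14,0],
  ],
  travel=[
    [-0.002,0,0.008],
    [-0.004,0,0.016],
    [-0.0075,0,0.024],
    [-0.011,0,0.033],
    [-0.011,0,0.033],
    [-0.011,0,0.033],
  ],
  grip=[-1,-1,-1,-1,-1,-1],
)

```text
time_s: 14.5
eef_pos: [0.4804, -0.1453, 0.0593]
tcp_rot: [-180.0, 8.0, 169.5]
force: [6.7, -1.8, -3.8]
opening: 0.0461
```

```bash
python3 - <<'E'
from h import *
where()
for th in (6,4): rock(th)
E
```

```text
t 14.50 T [-49.43  -0.06   0.66] yaw,-tilt,roll [ 0.02 -7.97 -0.02] F(dock) [ 6.9 -0.5 -3.8] M [-0.04 -1.57 -0.1 ] open 46.1
t 14.5 travel [-0.007 -0.     0.017] turn [-0.001  0.069  0.001]
t 14.5 travel [-0.013 -0.     0.035] turn [-0.001  0.139  0.001]
```

>>> carry_out(
  turn=[
    [0,0.035,0],
    [0,0.07,0],
    [0,0.07,0],
  ],
  travel=[
    [-0.0035,0,0.0085],
    [-0.007,0,0.017],
    [-0.007,0,0.017],
  ],
  grip=[-1,-1,-1],
)

```text
time_s: 14.8
eef_pos: [0.4815, -0.1454, 0.0576]
tcp_rot: [-180.0, 5.9, 169.5]
force: [6.6, -0.9, -4.0]
opening: 0.0459
```

```bash
python3 - <<'E'
from h import *
where()
for th in (4,2): rock(th)
E
```

```text
t 14.80 T [-4.956e+01 -4.000e-02  6.800e-01] yaw,-tilt,roll [ 0.02 -5.93 -0.01] F(dock) [ 6.6  0.4 -4. ] M [-0.02 -1.59 -0.07] open 45.9
t 14.8 travel [-0.005 -0.     0.017] turn [-0.     0.068  0.001]
t 14.8 travel [-0.011 -0.     0.035] turn [-0.     0.137  0.001]
```

>>> carry_out(
  turn=[
    [0,0.035,0],
    [0,0.07,0],
    [0,0.105,0],
    [0,0.137,0],
    [0,0.137,0],
  ],
  travel=[
    [-0.0025,0,0.0085],
    [-0.005,0,0.017],
    [-0.008,0,0.026],
    [-0.011,0,0.035],
    [-0.011,0,0.035],
  ],
  grip=[-1,-1,-1,-1,-1],
)

```text
time_s: 15.3
eef_pos: [0.483, -0.1457, 0.0542]
tcp_rot: [-180.0, 2.0, 169.5]
force: [6.6, -1.4, -4.1]
opening: 0.046
```

```bash
python3 - <<'E'
from h import *
where()
rock(0,Tz=.5)
E
```

```text
t 15.30 T [-5.015e+01 -4.000e-02  5.800e-01] yaw,-tilt,roll [ 0.02 -2.02 -0.01] F(dock) [ 6.7 -0.1 -4.1] M [ 0.01 -1.74 -0.13] open 46.0
t 15.3 travel [-0.006 -0.     0.019] turn [-0.001  0.07   0.001]
```

>>> carry_out(
  turn=[
    [0,0.035,0],
    [0,0.07,0],
    [0,0.07,0],
    [0,0.07,0],
  ],
  travel=[
    [-0.003,0,0.0095],
    [-0.006,0,0.019],
    [-0.006,0,0.019],
    [-0.006,0,0.019],
  ],
  grip=[-1,-1,-1,-1],
)

```text
time_s: 15.7
eef_pos: [0.4836, -0.1458, 0.0524]
tcp_rot: [-180.0, 0.1, 169.5]
force: [7.4, -1.3, -4.2]
opening: 0.0459
```

```bash
python3 - <<'E'
from h import *
where()
E
```

```text
t 15.70 T [-50.54  -0.06   0.53] yaw,-tilt,roll [ 0.02 -0.05 -0.02] F(dock) [ 7.5  0.  -4.2] M [-0.02 -1.87 -0.11] open 45.9
```

>>> carry_out(
  turn=[
    [0,0,0],
    [0,0,0],
  ],
  travel=[
    [0,0,0.003],
    [0,0,0.003],
  ],
  grip=[-1,-1],
)

```text
time_s: 15.9
eef_pos: [0.4836, -0.1458, 0.0523]
tcp_rot: [-180.0, 0.1, 169.5]
force: [8.2, -1.0, -2.7]
opening: 0.0459
```

>>> carry_out(
  turn=[
    [0,0,0],
    [0,0,0],
  ],
  travel=[
    [0,0,0.003],
    [0,0,0.003],
  ],
  grip=[-1,-1],
)

```text
time_s: 16.1
eef_pos: [0.4837, -0.1459, 0.0521]
tcp_rot: [-180.0, 0.1, 169.5]
force: [8.5, -1.3, 0.4]
opening: 0.0464
```

>>> carry_out(
  turn=[
    [0,0,0],
    [0,0,0],
  ],
  travel=[
    [0,0,0.003],
    [0,0,0.003],
  ],
  grip=[-1,-1],
)

```text
time_s: 16.3
eef_pos: [0.4837, -0.1459, 0.0519]
tcp_rot: [-180.0, 0.1, 169.5]
force: [7.9, -1.8, 0.1]
opening: 0.0461
```

```bash
python3 - <<'E'
from h import *
where()
E
```

```text
t 16.30 T [-5.033e+01 -7.000e-02 -1.000e-02] yaw,-tilt,roll [ 0.02 -0.1  -0.02] F(dock) [ 8.1 -0.3  0.1] M [ 0.13 -1.68 -0.06] open 46.1
```

>>> carry_out(
  turn=[
    [0,0,0],
    [0,0,0],
  ],
  travel=[
    [0,0,0.003],
    [0,0,0.003],
  ],
  grip=[-1,-1],
)

```text
time_s: 16.5
eef_pos: [0.4838, -0.1459, 0.0518]
tcp_rot: [-180.0, 0.1, 169.5]
force: [7.5, -1.4, 2.8]
opening: 0.0461
```

>>> carry_out(
  turn=[
    [0,0,0],
    [0,0,0],
  ],
  travel=[
    [0,0,0.003],
    [0,0,0.003],
  ],
  grip=[-1,-1],
)

```text
time_s: 16.7
eef_pos: [0.4839, -0.1459, 0.0517]
tcp_rot: [-180.0, 0.1, 169.5]
force: [5.7, -0.3, 8.8]
opening: 0.0456
```

```bash
python3 - <<'E'
from h import *
where()
E
```

```text
t 16.70 T [-50.16  -0.08  -0.17] yaw,-tilt,roll [ 0.01 -0.13 -0.02] F(dock) [5.7 0.7 8.8] M [ 0.24 -0.98 -0.15] open 45.6
```

>>> carry_out(
  turn=[
    [0,0,0],
    [0,0,0],
    [0,0,0],
  ],
  travel=[
    [-0.005,0,-0.001],
    [-0.01,0,-0.001],
    [-0.01,0,-0.001],
  ],
  grip=[-1,-1,-1],
)

```text
time_s: 17.0
eef_pos: [0.4843, -0.146, 0.0517]
tcp_rot: [-180.0, 0.1, 169.5]
force: [1.6, -0.9, 12.0]
opening: 0.0458
```

```bash
python3 - <<'E'
from h import *
where()
E
```

```text
t 17.00 T [-49.83  -0.06  -0.14] yaw,-tilt,roll [ 0.02 -0.06 -0.02] F(dock) [ 1.7 -0.6 12. ] M [ 0.18 -0.21 -0.03] open 45.8
```

>>> carry_out(
  turn=[
    [0,0,0],
    [0,0,0],
    [0,0,0],
  ],
  travel=[
    [0,0,-0.004],
    [-0.004,0,-0.006],
    [-0.004,0,-0.006],
  ],
  grip=[-1,-1,-1],
)

```text
time_s: 17.3
eef_pos: [0.4848, -0.1461, 0.0519]
tcp_rot: [-180.0, 0.1, 169.5]
force: [6.8, -1.6, 0.3]
opening: 0.0461
```

```bash
python3 - <<'E'
from h import *
where()
E
```

```text
t 17.30 T [-49.23  -0.1    0.  ] yaw,-tilt,roll [ 0.01 -0.07 -0.02] F(dock) [ 7.  -0.3  0.3] M [ 0.03 -1.47 -0.08] open 46.1
```

>>> carry_out(
  turn=[
    [0,0,0],
    [0,0,0],
    [0,0,0],
    [0,0,0],
    [0,0,0],
    [0,0,0],
  ],
  travel=[
    [-0.003,0,0],
    [-0.003,0,0],
    [-0.003,0,0],
    [-0.003,0,0],
    [-0.003,0,0],
    [-0.003,0,0],
  ],
  grip=[-1,0.15,0.2,0.4,0.6,0.6],
  grip_force=20,
)

```text
time_s: 17.9
eef_pos: [0.4841, -0.1459, 0.0515]
tcp_rot: [-180.0, -0.0, 169.5]
force: [0.7, -0.4, -0.5]
opening: 0.0683
```

>>> carry_out(
  turn=[
    [0,0,0],
    [0,0,0],
    [0,0,0],
    [0,0,0],
    [0,0,0],
    [0,0,0],
  ],
  travel=[
    [0,0,-0.1],
    [0,0,-0.3],
    [0,0,-0.6],
    [0,0,-0.9],
    [0,0,-0.9],
    [0,0,-0.9],
  ],
  grip=[0.6,0.6,0.6,0.6,0.6,0.6],
)

```text
time_s: 18.5
eef_pos: [0.4848, -0.146, 0.1424]
tcp_rot: [-180.0, 0.1, 169.5]
force: [0.2, -0.1, -0.8]
opening: 0.0686
```

```bash
python3 - <<'E'
from h import *
where(); import pickle
s=readout.state(); c=optics.capture("wrist"); b=optics.capture("side")["frame"][225:345,270:420]
pickle.dump((s,c),open("w5.pkl","wb"))
w=cv2.resize(c["frame"],(500,375)); b=cv2.resize(b,(300,240),interpolation=cv2.INTER_CUBIC)
o=np.zeros((375,800,3),np.uint8);o[:,:500]=w;o[:240,500:]=b
cv2.imwrite("pics/w5.png",o[:,:,::-1])
E
```

```text
t 18.50 T [-4.933e+01 -2.000e-02  9.053e+01] yaw,-tilt,roll [ 0.02 -0.07 -0.02] F(dock) [ 0.2 -0.  -0.8] M [ 0.   -0.   -0.02] open 68.6
```

View pics/w5.png

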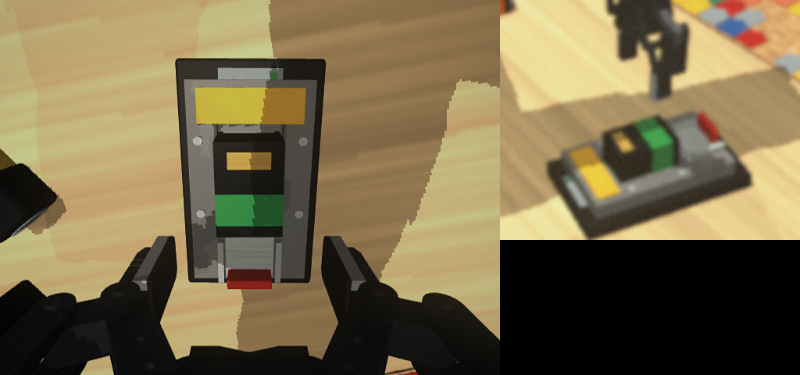

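The pack lies in the bay, with the top face square and the red tab still open at (228–272, 270–288). Next I'll shut the fingers and go behind the tab.

```bash
cat >> h.py <<'E'
def dk(x,y,z): return SEAT*[1,1,0]+R.from_euler("z",YD,degrees=True).apply([x/1e3,y/1e3,z/1e3]), tool_R(YD,0)
def wt():
    s=readout.state(); Z=R.from_euler("z",-YD,degrees=True)
    print(s["time_s"],"TCP dock",(Z.apply(s["eef_pos"]-SEAT*[1,1,0])*1e3).round(2),"F",Z.apply(s["force"]).round(1),"M",s["moment"].round(2),s["opening"])
E
python3 - <<'E'
from h import *
import pickle
s,c=pickle.load(open("w5.pkl","rb")); wt(); to(*dk(110,.3,90)); to(*dk(110,.3,48)); Z=R.from_euler("z",-YD,degrees=True)
for uv,z in [((227,289),.0605),((272,289),.0605),((227,270),.0605),((215,147),.070),((285,147),.070),((282,227),.070),((216,227),.070),((218,236),.070),((282,236),.07)]:
    print(uv,(Z.apply(ray_pt(c,np.array(uv)*1.28,z,s)-SEAT*[1,1,0])*1e3).round(1))
E
```

```text
18.6 TCP dock [  0.93  -0.22 141.  ] F [-1.  -0.7  0.2] M [-0.02 -0.04  0.04] 0.06791635132044807
t 18.6 travel [-1.091  0.005  0.509] turn [-0.    -0.003  0.001]
t 18.6 travel [-1.092  0.005  0.929] turn [-0.    -0.003  0.001]
(227, 289) [ 87.  -17.5  60.5]
(272, 289) [86.9 18.7 60.5]
(227, 270) [ 69.4 -17.2  60.5]
(215, 147) [-31.2 -22.7  70. ]
(285, 147) [-31.3  24.   70. ]
(282, 227) [27.4 23.9 70. ]
(216, 227) [ 27.5 -23.7  70. ]
(218, 236) [ 34.7 -22.5  70. ]
(282, 236) [34.6 24.1 70. ]
```

>>> carry_out(
  turn=[
    [0,0,0],
    [0,0,0],
    [0,0,0],
    [0,0,0],
  ],
  travel=[
    [-0.3,0,0],
    [-0.6,0,0],
    [-0.9,0,0],
    [-1,0.005,0],
  ],
  grip=[-1,-1,-1,-1],
)

```text
time_s: 19.0
eef_pos: [0.5841, -0.1638, 0.1399]
tcp_rot: [-180.0, -0.1, 169.5]
force: [-0.7, -0.1, -0.4]
opening: 0.0098
```

>>> carry_out(
  turn=[
    [0,0,0],
    [0,0,0],
    [0,0,0],
    [0,0,0],
    [0,0,0],
    [0,0,0],
  ],
  travel=[
    [-0.1,0,0.2],
    [-0.12,0,0.4],
    [-0.12,0,0.6],
    [-0.12,0,0.6],
    [-0.12,0,0.6],
    [-0.12,0,0.6],
  ],
  grip=[-1,-1,-1,-1,-1,-1],
)

```text
time_s: 19.6
eef_pos: [0.5949, -0.1659, 0.0824]
tcp_rot: [-180.0, 0.0, 169.5]
force: [-0.2, 0.2, 1.3]
opening: -0.0
```

```bash
python3 - <<'E'
from h import *
wt(); to(*dk(110,.3,48.5))
s=readout.state(); c=optics.capture("wrist"); cv2.imwrite("pics/w6.png",c["frame"][:,:,::-1])
E
```

```text
19.6 TCP dock [113.75   0.23  82.39] F [-0.2  0.2  1.3] M [-0.05 -0.01  0.04] -2.5415772158581215e-05
t 19.6 travel [0.038 0.001 0.339] turn [-0.001  0.001  0.001]
```

View pics/w6.png

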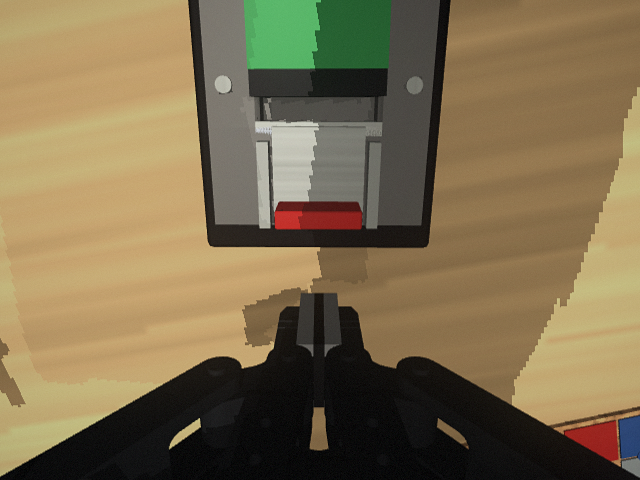

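The shut fingertips (about column 318) line up with the tab's centre (275–362, 215), behind it. Heel and plate are clear of each other. Lowering, then advancing.

>>> carry_out(
  turn=[
    [0,0,0],
    [0,0,0],
    [0,0,0],
    [0,0,0],
    [0,0,0],
  ],
  travel=[
    [0,0,0.15],
    [0,0,0.3],
    [0,0,0.335],
    [0,0,0.335],
    [0,0,0.335],
  ],
  grip=[-1,-1,-1,-1,-1],
)

```text
time_s: 20.15
eef_pos: [0.595, -0.1659, 0.049]
tcp_rot: [-180.0, 0.0, 169.5]
force: [0.1, 0.7, 0.1]
opening: -0.0
```

>>> carry_out(
  turn=[
    [0,0,0],
    [0,0,0],
    [0,0,0],
    [0,0,0],
    [0,0,0],
    [0,0,0],
    [0,0,0],
  ],
  travel=[
    [0.02,0,0],
    [0.04,0,0],
    [0.06,0,0],
    [0.08,0,0],
    [0.1,0,0],
    [0.12,0,0],
    [0.13,0,0],
  ],
  grip=[-1,-1,-1,-1,-1,-1,-1],
)

```text
time_s: 20.85
eef_pos: [0.5815, -0.1634, 0.048]
tcp_rot: [-180.0, -0.0, 169.5]
force: [0.7, -0.7, 0.6]
opening: -0.0004
```

```bash
python3 - <<'E'
from h import *
wt()
E
```

```text
20.85 TCP dock [100.12   0.28  47.97] F [ 0.8 -0.6  0.6] M [ 0.01 -0.02  0.01] -0.000430092246825427
```

>>> carry_out(
  turn=[
    [0,0,0],
    [0,0,0],
    [0,0,0],
    [0,0,0],
    [0,0,0],
    [0,0,0],
  ],
  travel=[
    [0.01,0,0],
    [0.02,0,0],
    [0.03,0,0],
    [0.04,0,0],
    [0.05,0,0],
    [0.05,0,0],
  ],
  grip=[-1,-1,-1,-1,-1,-1],
)

```text
time_s: 21.45
eef_pos: [0.5768, -0.1625, 0.048]
tcp_rot: [-180.0, -0.0, 169.5]
force: [2.0, -0.3, -1.7]
opening: -0.0004
```

```bash
python3 - <<'E'
from h import *
wt()
E
```

```text
21.45 TCP dock [95.3   0.29 47.98] F [ 2.1  0.1 -1.7] M [-0.05 -0.27  0.01] -0.00041919563098180714
```

>>> carry_out(
  turn=[
    [0,0,0],
    [0,0,0],
    [0,0,0],
    [0,0,0],
  ],
  travel=[
    [0.01,0,0],
    [0.02,0,0],
    [0.03,0,0],
    [0.03,0,0],
  ],
  grip=[-1,-1,-1,-1],
)

```text
time_s: 21.85
eef_pos: [0.5737, -0.1619, 0.048]
tcp_rot: [-180.0, -0.0, 169.5]
force: [1.0, 0.6, 0.0]
opening: 0.0004
```

```bash
python3 - <<'E'
from h import *
wt()
E
```

```text
21.85 TCP dock [92.16  0.26 47.96] F [0.9 0.8 0. ] M [ 0.02 -0.22  0.05] 0.00037556652620186347
```

Pushing at about 2 N (My −0.25) and the lock is sliding. Stop expected at TCP ≈ 88.

>>> carry_out(
  turn=[
    [0,0,0],
    [0,0,0],
    [0,0,0],
    [0,0,0],
  ],
  travel=[
    [0.01,0,0],
    [0.02,0,0],
    [0.03,0,0],
    [0.03,0,0],
  ],
  grip=[-1,-1,-1,-1],
)

```text
time_s: 22.25
eef_pos: [0.5707, -0.1614, 0.048]
tcp_rot: [-180.0, -0.0, 169.5]
force: [1.0, 0.7, 0.8]
opening: -0.0003
```

>>> carry_out(
  turn=[
    [0,0,0],
    [0,0,0],
  ],
  travel=[
    [0.005,0,0],
    [0.005,0,0],
  ],
  grip=[-1,-1],
)

```text
time_s: 22.45
eef_pos: [0.5704, -0.1613, 0.048]
tcp_rot: [-180.0, -0.0, 169.5]
force: [1.2, -0.7, 0.6]
opening: -0.0002
```

```bash
python3 - <<'E'
from h import *
wt()
E
```

```text
22.45 TCP dock [88.79  0.27 47.96] F [ 1.3 -0.5  0.6] M [ 0.04 -0.23  0.01] -0.0001937530733474197
```

Now 0.5 mm steps until the stop shows.

>>> carry_out(
  turn=[
    [0,0,0],
    [0,0,0],
  ],
  travel=[
    [0.005,0,0],
    [0.005,0,0],
  ],
  grip=[-1,-1],
)

```text
time_s: 22.65
eef_pos: [0.5699, -0.1612, 0.048]
tcp_rot: [-180.0, -0.0, 169.5]
force: [2.6, 0.5, -0.4]
opening: -0.0
```

>>> carry_out(
  turn=[
    [0,0,0],
    [0,0,0],
  ],
  travel=[
    [0.005,0,0],
    [0.005,0,0],
  ],
  grip=[-1,-1],
)

```text
time_s: 22.85
eef_pos: [0.5695, -0.1612, 0.048]
tcp_rot: [-180.0, -0.0, 169.5]
force: [2.8, 0.6, -0.3]
opening: 0.0001
```

```bash
python3 - <<'E'
from h import *
wt()
E
```

```text
22.85 TCP dock [87.88  0.26 48.  ] F [ 2.7  1.1 -0.3] M [ 0.05 -0.47 -0.03] 0.0001223135912192974
```

>>> carry_out(
  turn=[
    [0,0,0],
    [0,0,0],
  ],
  travel=[
    [0.004,0,0],
    [0.004,0,0],
  ],
  grip=[-1,-1],
)

```text
time_s: 23.05
eef_pos: [0.5694, -0.1612, 0.048]
tcp_rot: [-180.0, 0.0, 169.5]
force: [5.9, -0.3, -2.2]
opening: 0.0001
```

```bash
python3 - <<'E'
from h import *
wt()
E
```

```text
23.05 TCP dock [87.8   0.25 48.04] F [ 5.8  0.8 -2.2] M [-0.05 -1.01 -0.01] 0.00011353863405752759
```

>>> carry_out(
  turn=[
    [0,0,0],
    [0,0,0],
  ],
  travel=[
    [0.004,0,0],
    [0.004,0,0],
  ],
  grip=[-1,-1],
)

```text
time_s: 23.25
eef_pos: [0.5693, -0.1611, 0.0481]
tcp_rot: [-180.0, 0.0, 169.5]
force: [7.6, 0.4, -3.5]
opening: 0.0003
```

```bash
python3 - <<'E'
from h import *
wt()
E
```

```text
23.25 TCP dock [87.74  0.25 48.09] F [ 7.4  1.7 -3.5] M [-0.12 -1.45  0.03] 0.0002515099814127285
```

Hard stop reached after about 10 mm of travel. Backing off and lifting clear.

>>> carry_out(
  turn=[
    [0,0,0],
    [0,0,0],
    [0,0,0],
    [0,0,0],
    [0,0,0],
    [0,0,0],
    [0,0,0],
    [0,0,0],
  ],
  travel=[
    [-0.05,0,0],
    [-0.15,0,0],
    [-0.2,0,-0.1],
    [-0.2,0,-0.4],
    [-0.2,0,-0.8],
    [-0.2,0,-1],
    [-0.2,0,-1],
    [-0.2,0,-1],
  ],
  grip=[-1,-1,-1,-1,-1,-1,-1,-1],
)

```text
time_s: 24.05
eef_pos: [0.5884, -0.1647, 0.1483]
tcp_rot: [-180.0, -0.0, 169.5]
force: [-0.2, -0.5, -1.0]
opening: -0.0
```

```bash
python3 - <<'E'
from h import *
import pickle
wt(); s=readout.state(); c=optics.capture("wrist"); b=optics.capture("side")["frame"][200:345,235:415]
pickle.dump((s,c),open("w7.pkl","wb"))
w=c["frame"][:330,130:500]; w=cv2.resize(w,(500,446)); b=cv2.resize(b,(300,242),interpolation=cv2.INTER_CUBIC)
o=np.zeros((446,800,3),np.uint8);o[:,:500]=w;o[:242,500:]=b
cv2.imwrite("pics/w7.png",o[:,:,::-1])
E
```

```text
24.05 TCP dock [107.14   0.24 148.32] F [-0.1 -0.5 -1. ] M [-0.02 -0.02  0.03] -3.637918435164385e-06
```

View pics/w7.png

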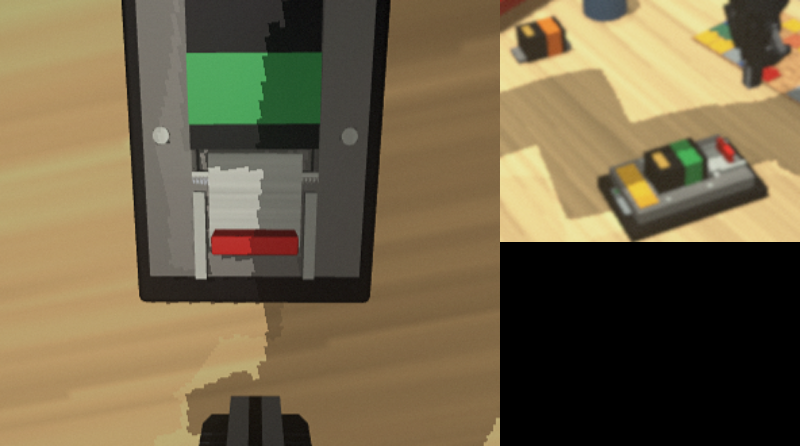

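The plate now reaches over the heel almost to the block (210–300, 152), and the tab has moved in to (212–298, 232–254). The orange pack is where it was. One numeric check, then hand in.

```bash
python3 - <<'E'
from h import *
import pickle
s,c=pickle.load(open("w7.pkl","rb")); Z=R.from_euler("z",-YD,degrees=True)
for uv,z in [((254,254),.0425),((254,236),.0605),((254,153),.0425),((187,125),.07),((320,125),.07)]:
    print(uv,(Z.apply(ray_pt(c,(130+uv[0]*.74,uv[1]*.74),z,s)-SEAT*[1,1,0])*1e3).round(1))
manip.finish_job()
E
```

```text
(254, 254) [80.8  0.1 42.5]
(254, 236) [69.6  0.1 60.5]
(254, 153) [37.5  0.  42.5]
(187, 125) [ 26.7 -24.7  70. ]
(320, 125) [26.6 24.5 70. ]
the job is handed in; nothing more can be done
```

The green-banded pack is seated flat in the dock with the lock shut over its heel. I handed the job in at about 24 s with the robot touching nothing.

- **Fitting:** I tilted the pack 17.6° and found the sprung contact by feel. I pressed it in about 4 mm at 7–8 N, with a peak reading of about 8.5 N, and rocked the pack down until it lay flat on the bay floor. The floor showed a clear rise in upward force. I then eased the pack towards the end wall and let go.
- **Lock:** I pushed the tab with the fingers shut, at about 1–3 N. It reached its hard stop after about 10 mm, where I let the force rise to about 7.5 N before backing off.
- **Last checks:** The plate's leading edge measured about 37.5 mm from the seat point, against about 46.5 mm before. That puts it over the heel, which spans 35–45 mm. The tab sits clearly farther in.
- **Disagreements:** The camera reading of the plate edge shows about 9 mm of lock travel and the feel about 10 mm. The plate edge is read to only about 1 mm from the pictures, so I trusted the hard stop. The tab edges gave no clean figure, because I was unsure which edge I was reading. I did not re-measure the pack's flatness after locking; the plate sliding over the heel without extra resistance is the evidence for it.
- **Rest of the scene:** The orange-banded pack looked undisturbed in the last picture. I did not check the other objects one by one, but none was touched.

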